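# Check the lid spring of a sample box

## Task

The lid spring of the grey sample box is due for its check. Unlock the lid by turning the black locking cap at its right-hand side anticlockwise as far as it goes, then raise the lid by its bar handle until its pointer is clearly past the red balance mark, keeping hold of it so that it does not fly back towards the black stop. Bring it back just below the balance mark, into the yellow band, and finish while holding the lid still there; leave the other things on the worktop where they are.

Things in the scene. Friction and masses are not known exactly. Their poses are not given: they have to be found in the camera images.
- sample_box: Grey metal sample box, 160 (x) x 200 (y) x 86 mm, fixed to the worktop. Origin: centre of its underside; -x is its front (towards the robot), +y its left; yaw -0.35 to 0.15 rad. White hinged lid, 87 to 97 mm above the worktop. On its right, at (-20, -140) mm, a grey boss 38 mm across carries the locking cap. Vials inside.
- balance_mark (a point): Red mark at 1.00 rad on the white upright quadrant, 90 mm radius about the hinge line, at the box's left side (y = +104 to +124 mm). Yellow band from 0.72 to 0.94 rad, black stop at 1.55 rad. A black pointer with a red tip on the lid's left edge shows the lid's angle on it.
- lid (a joint): Lid angle in rad: 0 shut and level, growing as its front rises; hard stop at 1.55. Below 1.00 its weight wins and it falls shut (about 1.3 N at the bar to lift it from shut, 0.4 N to hold it at 0.83); above 1.00 the spring wins and throws it open (0.4 N at 1.15). It rises no more than about 0.04 rad while the cap is locked.
- lid_hinge (a point): Point on the lid's hinge line, at the middle of the box's rear edge, 92 mm above the worktop; the hinge line runs along the box's y.
- lid_bar (a point): Middle of the lid's handle bar: round steel, 10 mm diameter, along the box's y, 74 mm free between two arms, in the lid's plane, 200 mm from the hinge line and 33 mm clear in front of the lid's edge; 92 mm above the worktop when shut. It may turn between the fingers as the lid rises, so a tool pointing straight down can stay so.
- cap (a joint): Angle of the locking cap in rad: starts locked, between 0 and 0.2; grows as it turns anticlockwise seen from above; hard stop at 1.40. Friction 0.08 N m. Its red tongue clears the lid's ear, and the lid is free, above 1.05.
- cap_grip (a point): Point on the upright axis of the black ribbed locking cap, at the height to grip it, 132 mm above the worktop. The cap is 42 mm across, 36 mm tall (106 to 142 mm above the worktop); below it, at 99.5 to 105.5 mm, a red tongue reaches 33 mm from the axis, at cap angle 0 towards the lid.
- water_bath: Bystander, fixed: grey water bath with a tall black-fronted control head, 215 (x) x 335 (y) mm, 330 mm high, at the left rear; the gripper must go round it. Origin: centre of its underside. (At the right rear a clear extraction hood of about 350 mm diameter hangs over the hotplate, its rim 0.5 m or more above the worktop, its middle at x 0.7, y -0.27.)
- pe_jar: Bystander: white plastic jar with a white lid, 60 mm across, 71 mm tall. Origin: centre of its underside; to be left alone.
- amber_jar: Bystander: brown glass jar with a black lid, 52 mm across, 66 mm tall. Origin: centre of its underside; to be left alone.
- screwdriver: Bystander: orange-handled screwdriver lying on the worktop, 165 mm long, 25 mm thick. Origin: centre of its underside; to be left alone.
- buffer_4: Bystander: small bottle with a red cap, 42 mm across, 80 mm tall, to the right of the sample box. Origin: centre of its underside; to be left alone.
- tape_roll: Bystander: roll of beige tape lying flat, 100 mm across, 25 mm high. Origin: centre of its underside; to be left alone.

How it is judged (in metres and radians):
On the way, in this order (a step that is already met when the one before it is completed fails the run):
1. the locking cap is turned open (beyond 1.1 rad) (value of joint cap above 1.1 rad), for 0.2 s.
2. the lid is past its balance point (above 1.06 rad) with the fingers on it (value of joint lid above 1.06 rad and contact force between the fingers and lid above 0.05 N), for 0.2 s.
At the end, for the whole second after the job is handed in: The cap is unlocked (above 1.05 rad), and the fingers hold the lid still (under 0.1 rad/s) just below its balance point, between 0.72 and 0.94 rad: its pointer within the yellow band (value of joint lid between 0.72 and 0.94 rad and velocity of joint lid between -0.1 and 0.1 rad/s and contact force between the fingers and lid above 0.05 N and value of joint cap above 1.05 rad); the arm keeps its last pose, push and grip.
It fails at once if the lid flies open (beyond 1.4 rad) (value of joint lid above 1.4 rad).
It fails at once if another thing on the worktop is moved by more than 25 mm (distance of any of pe_jar, amber_jar, screwdriver, buffer_4, tape_roll from where it was at the start of the episode above 0.025 m).
It also fails if it takes over 54 s, if anything falls off the work surface, if the arm or the gripper's body presses on something with over 40 N, if the wrist force passes 120 N, or if a joint passes its speed limit or range.

## Robot

A 6-joint arm with a two-finger parallel gripper is mounted at the origin on a cart in front of the work surface, level with it; the furniture and walls round the work are solid. World frame = base frame: x ahead of the robot, y to its left, z up, the work surface at z = 0. Lengths are in mm, angles in rad, forces in N, time in s.
With the tool pointing down it reaches from about 325 to 875 mm from the base axis. Payload 4.4 kg.
Tool frame: the origin (TCP) lies between the finger pads, 19 mm behind the fingertips; this is the grasp point; z points along the fingers, y is the line along which they close (so a half turn about z gives the same grasp; the last joint's range is limited). The gripper opens to 85 mm and grips with 20 to 120 N. Pads are 22 mm wide; open, the fingers measure 114 mm over their backs; the gripper's body (76 mm by 85 mm) begins 54 mm behind the grasp point. The pads swing forward as they close: fully open they stand 13 mm farther back than shut.
Start: joints at [-1.3, 0.207, 1.542, -0, 1.393, -0.15], TCP at [234.871, -524.846, 249.982] pointing down, gripper open.
Joint ranges: [-2.73, 2.73], [-0.86, 2.22], [0.23, 2.46], [-1.11, 4.25], [0.08, 2.63], [-2.82, 2.82]. Speed limits (rad/s): [2.79, 2.79, 3.14, 3.14, 3.14, 3.14].

## Interface

Orientations are given as a unit quaternion [x, y, z, w].
In Python, from workcell import robot gives the robot as it stands.
- The arm moves only by the tool shift_gripper, called after ">>>" as name(argument=value, ...), one argument or row to a line, values as JSON. Schema: {"type":"object","properties":{"moves":{"type":"array","items":{"type":"array","items":{"type":"array","items":{"type":"number"},"minItems":5,"maxItems":5},"minItems":1,"maxItems":20},"minItems":1,"maxItems":1},"clamp_n":{"type":"number"},"only":{"type":"string"},"quiet":{"type":"boolean"},"lines":{"type":"string"}},"required":["moves"],"additionalProperties":false}. moves is a list that holds a single list of rows (three levels of brackets), with 1 to 20 rows, each of 5 numbers: dx, dy, dz in fractions of the full range, 1 being 600 mm, then a turn about the tool's z in parts of the range, where 1.0 means 90 degrees, then the opening from 0.0 (shut) to 1.0 (fully open); each row is the pose to reach, as a shift and turn from the pose commanded when the call began, along the tool's axes at that moment; what a row does not reach only later rows make up. A row lasts 1/8 s, in which the tool goes at most 62.5 mm and 0.188 rad, less where a joint would pass 70% of its speed; a pose out of reach is approached as far as the arm can. The fingers move at their own pace and stop on an object; clamp_n is the grip in N (left out, the last holds). Time passes only in rows, so rows that do not move let the fingers close. The tool returns the time, the measured TCP pose, the force, the opening and the grip force at its end. only (a regular expression) keeps the lines of the reply that match it, lines (a string "A,B") keeps lines A to B, and quiet returns only ok. A shift or turn number past 1, either way, is cut back to 1. Input that does not fit is refused with a message, and nothing moves.
- robot.read_state(): the state, without advancing time (a new reading comes with each control period).
- robot.get_image(name): name is "side" or "top" or "wrist"; returns the picture (400x640x3 uint8, blue, green, red); there is no depth.
- robot.camera_info(name): a dict with "fx", "fy", "cx", "cy" (pixels), "R" (3x3) and "t" (3): a world point X has camera coordinates R X + t; the wrist camera has in their place "tool_from_camera" (4x4, takes a point from camera to tool coordinates, whose origin is the TCP and whose axes are the flange's). Camera axes: x right, y down, z forward; pixel columns grow to the right and rows downward; lengths in mm; the calibration is good to about 2 mm. A picture is of the moment at which its call begins: read the wrist's pose just before it. camera_info takes no time and is no camera call.
- robot.finish_job(): hands the job in; it is judged then, once.
The state is a dict: "t": time; "joints": joint angles; "joint_velocities": joint speeds; "joint_torque": joint torques, N m; "position": TCP position; "tool_rot": TCP orientation; "contact_force": force on the tool from outside, world axes, zero at the start; "moment": the same for the moment, N m; "gripper_width": opening from 0.0 (shut) to 1.0 (fully open); "gripper_force": force on a finger pad.
Only numpy, scipy, OpenCV 4.12 (cv2) and the standard library are available. Lean on these libraries where they do the work, as an engineer would, in place of code of your own. Each camera call takes 0.05 s, during which the arm holds its last target. There are 200 camera calls.

## Working session

There is one attempt and no reset: what is moved stays moved. The work goes in short steps, Python scripts to look and compute and a tool call to move; the robot and the scene stay as the last step left them, time stands still between calls to the robot, and variables do not carry over. Pictures are saved under pics/ and viewed, at most 10 in all, crops included, and the job is handed in when it is done.

```bash
ls; mkdir -p pics
```

Run:
```python
from workcell import robot
import cv2
s=robot.read_state();print(s)
for n in("side","top"):
    cv2.imwrite(f"pics/{n}0.png",robot.get_image(n)); print(n,robot.camera_info(n))
print(robot.camera_info("wrist"))
```

```text
pics
workcell.py
{'t': 0.0, 'joints': array([-1.30048857e+00,  2.07429107e-01,  1.54298444e+00,  3.87294374e-05,
        1.39350188e+00, -1.50523558e-01]), 'joint_velocities': array([-0.00073721,  0.00064263, -0.00034643, -0.00010087,  0.00090829,
        0.00055578]), 'joint_torque': array([-7.80348037e-04, -3.83036363e+01, -2.91597533e+01, -3.22729547e-04,
        1.05205912e-02, -1.92955795e-06]), 'position': array([ 234.69022117, -524.12847762,  248.8060919 ]), 'tool_rot': array([ 9.77944241e-01,  2.08862905e-01, -5.04932530e-05, -1.16044437e-03]), 'contact_force': array([-0.63882397,  0.82172399, -0.09417978]), 'moment': array([-0.0026124 , -0.02734363, -0.032862  ]), 'gripper_force': 0.0, 'gripper_width': 1.0012243269024568}
side {'fx': 489.287097209264, 'fy': 489.287097209264, 'cx': 316.3288709372704, 'cy': 200.26839015781468, 'R': array([[ 0.88118423, -0.47225021, -0.0222282 ],
       [-0.26885952, -0.46188941, -0.84520573],
       [ 0.38888162,  0.75075823, -0.53397863]]), 't': array([-481.38825749,  221.11543818, 1565.74552113])}
top {'fx': 384.91417079484506, 'fy': 384.91417079484506, 'cx': 321.8618744618072, 'cy': 196.7199018520548, 'R': array([[ 0.01007928, -0.99993692,  0.00495647],
       [-0.98618174, -0.01076007, -0.16531724],
       [ 0.16536014, -0.0032217 , -0.98622799]]), 't': array([ -44.71594151,  548.10214312, 1285.05098468])}
{'fx': 301.07989181410153, 'fy': 301.07989181410153, 'cx': 321.39347271126536, 'cy': 201.1040012990052, 'tool_from_camera': array([[ 7.46411388e-04, -9.46201260e-01, -3.23577839e-01,
         8.37505456e+01],
       [ 9.99999703e-01,  6.44930840e-04,  4.20847096e-04,
        -3.45030588e-01],
       [-1.89520726e-04, -3.23578057e-01,  9.46201461e-01,
        -1.24136118e+02],
       [ 0.00000000e+00,  0.00000000e+00,  0.00000000e+00,
         1.00000000e+00]])}
```

View pics/top0.png

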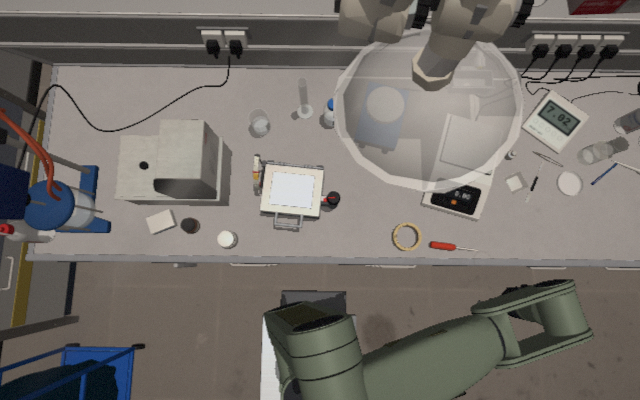

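View pics/side0.png

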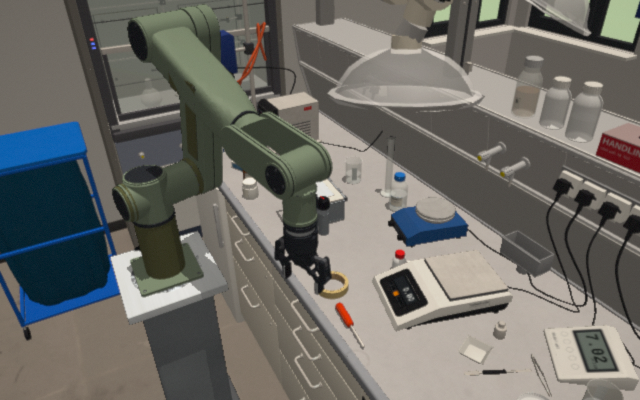

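The top view shows the box at about (292,190), the cap at (332,199), the bar at about (288,226), the tape at (407,237) and the screwdriver at (450,246). In the side view the cap is at (322,205), and buffer_4's red cap at (400,255). I'll enlarge the box.

Run:
```python
import cv2
im=cv2.imread("pics/top0.png")[140:240,235:355]
cv2.imwrite("pics/topc.png",cv2.resize(im,None,fx=6,fy=6,interpolation=cv2.INTER_CUBIC))
```

```text
(no output)
```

View pics/topc.png

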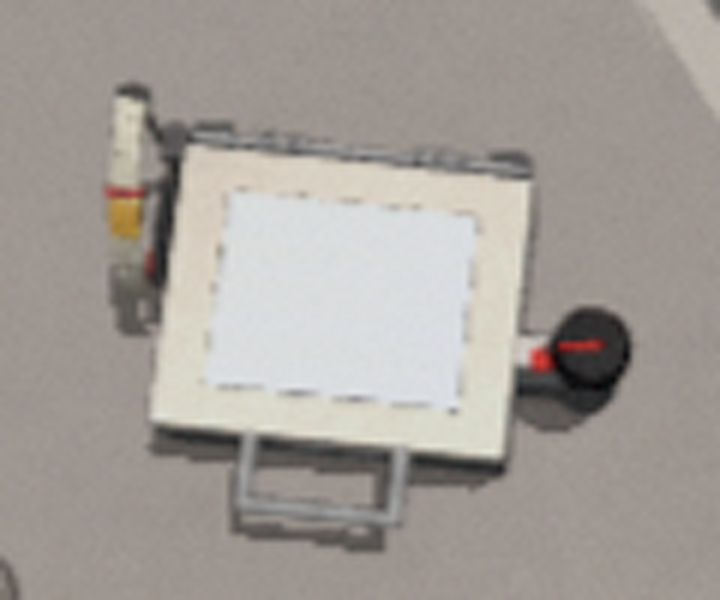

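The crop shows the lid's corners at about (185,145), (530,178), (503,460) and (152,425). The bar's ends are at (240,508) and (395,520), and the cap's top is at (591,346), with its red line pointing at the lid (locked).

Create h.py:
```python
import numpy as np,cv2
from workcell import robot
from scipy.spatial.transform import Rotation as Ro
def cast(px,z,cam="top"):
    c=robot.camera_info(cam); px=np.atleast_2d(px).astype(float)
    d=np.c_[(px[:,0]-c["cx"])/c["fx"],(px[:,1]-c["cy"])/c["fy"],np.ones(len(px))]@c["R"]
    o=-c["R"].T@c["t"]
    return o+d*((z-o[2])/d[:,2])[:,None]
def wcast(px,z,s,cam=None):
    c=robot.camera_info("wrist"); T=c["tool_from_camera"]; R=Ro.from_quat(s["tool_rot"]).as_matrix()
    px=np.atleast_2d(px).astype(float)
    d=np.c_[(px[:,0]-c["cx"])/c["fx"],(px[:,1]-c["cy"])/c["fy"],np.ones(len(px))]@(R@T[:3,:3]).T
    o=s["position"]+R@T[:3,3]
    return o+d*((z-o[2])/d[:,2])[:,None]
```

Run:
```python
from h import *
f=lambda p:(np.array(p)+.5)/6-.5+[235,140]
lid=cast(f([(185,145),(530,178),(503,460),(152,425)]),97); print("lid",lid.round(1), "sides",[np.linalg.norm(lid[i]-lid[i-1]).round(1) for i in range(4)])
bar=cast(f([(240,508),(395,520)]),95);print("bar",bar.round(1),bar.mean(0))
v=lid[0]+lid[3]-lid[1]-lid[2];y1=np.arctan2(-v[0],v[1]);w=lid[0]+lid[1]-lid[2]-lid[3];print("yaw",y1,np.arctan2(w[1],w[0]))
im=cv2.imread("pics/top0.png");m=(im.max(2)<70)[185:212,322:345].astype(np.uint8)
n,l,st,ce=cv2.connectedComponentsWithStats(m);i=1+st[1:,4].argmax();print(st[i],ce[i]+[322,185])
print("cap",cast(f([(591,346)]),142))
```

```text
lid [[650.5 152.4  97. ]
 [633.6 -41.4  97. ]
 [474.6 -28.1  97. ]
 [491.9 165.1  97. ]] sides [np.float64(159.1), np.float64(194.6), np.float64(159.6), np.float64(194.0)]
bar [[446.9 115.6  95. ]
 [441.2  30.6  95. ]] [444.01745004  73.13408462  95.        ]
yaw -0.08791912257485529 -0.08165942221331077
[  0   7  18  17 170] [332.14705882 200.22352941]
cap [[531.07022866 -74.61174245 142.        ]]
```

Add to h.py:
```python
def delta(target,pos,psi):
    "world shift into axes of a down-pointing tool whose x has yaw psi"
    d=np.subtract(target,pos); c,s=np.cos(psi),np.sin(psi)
    return np.round([d[0]*c+d[1]*s, d[0]*s-d[1]*c, -d[2]],1)
def psi(s):
    x=Ro.from_quat(s["tool_rot"]).as_matrix()[:,0]; return np.arctan2(x[1],x[0])
```

```bash
python3 -c "
from h import *
s=robot.read_state();print(psi(s),delta([531,-75.3,200],[234.87,-524.85,249.98],psi(s)))"
```

```text
0.42076120602747 [ 453.9 -289.4   50. ]
```

The rows are not in the units I measure in: shifts go in shares of 600 mm and turns go in shares of 90 degrees. I convert before sending: 454 mm / 600 = 0.7567, -289.4 mm / 600 = -0.4823.

>>> shift_gripper(
  moves=[
    [[0.7567, -0.4823, 0, 0, 1], [0.7567, -0.4823, 0, 0, 1], [0.7567, -0.4823, 0, 0, 1], [0.7567, -0.4823, 0, 0, 1], [0.7567, -0.4823, 0, 0, 1], [0.7567, -0.4823, 0, 0, 1], [0.7567, -0.4823, 0, 0, 1], [0.7567, -0.4823, 0, 0, 1], [0.7567, -0.4823, 0.0333, 0, 1], [0.7567, -0.4823, 0.0833, 0, 1], [0.7567, -0.4823, 0.0833, 0, 1], [0.7567, -0.4823, 0.0833, 0, 1]],
  ],
)

```text
t: 1.6
position: [531.2, -75.6, 200.6]
tool_rot: [0.978, 0.209, 0.0, 0.0]
contact_force: [0.2, 0.3, -0.5]
gripper_width: 1.001
gripper_force: 0.0
```

Run:
```python
from h import *
s=robot.read_state();print(s["position"],psi(s),s["joints"].round(2))
cv2.imwrite("pics/w1.png",robot.get_image("wrist"))
```

```text
[531.2089343  -75.64922641 200.56907869] 0.4202450215633055 [-0.3   0.17  1.69 -0.    1.28  0.85]
```

View pics/w1.png

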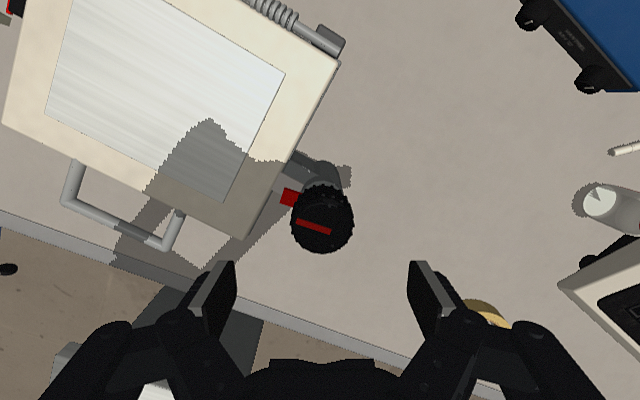

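The wrist picture shows the cap's top centred at about (322,224) between the fingers, with the red tongue towards the lid. The bar runs from about (66,203) to (168,245).

Run:
```python
from h import *
s=robot.read_state()
im=cv2.imread("pics/w1.png");m=((im.max(2)<60)|((im[...,2]>90)&(im[...,1]<50)))[180:260,292:365].astype(np.uint8)
n,l,st,ce=cv2.connectedComponentsWithStats(m);i=1+st[1:,4].argmax();print(st[i],ce[i]+[292,180])
print(wcast([(322,224)],142,s),wcast([(322,212)],132,s))
b=wcast([(66,203),(168,245)],92,s);print(b,b.mean(0))
```

```text
[   0    0   63   74 3575] [321.51328671 217.41622378]
[[536.40917696 -74.0756243  142.        ]] [[540.68343891 -72.19785134 132.        ]]
[[448.44663403 116.29152723  92.        ]
 [445.00767122  30.10667966  92.        ]] [446.72715262  73.19910345  92.        ]
```

Converted, 68 mm / 600 = 0.1133, 35 mm / 600 = 0.0583.

>>> shift_gripper(
  moves=[
    [[0.0033, 0.0008, 0.0583, 0, 1], [0.0033, 0.0008, 0.1133, 0, 1], [0.0033, 0.0008, 0.1133, 0, 1], [0.0033, 0.0008, 0.1133, 0, 0], [0.0033, 0.0008, 0.1133, 0, 0], [0.0033, 0.0008, 0.1133, 0, 0], [0.0033, 0.0008, 0.1133, 0, 0], [0.0033, 0.0008, 0.1133, 0, 0]],
  ],
  clamp_n=40,
)

```text
t: 2.65
position: [534.1, -74.7, 134.3]
tool_rot: [0.978, 0.209, 0.001, 0.0]
contact_force: [-2.1, 1.7, 5.8]
gripper_width: 0.472
gripper_force: 40.4
```

>>> shift_gripper(
  moves=[
    [[0, 0, 0, -0.0637, 0], [0, 0, 0, -0.1273, 0], [0, 0, 0, -0.191, 0], [0, 0, 0, -0.2546, 0], [0, 0, 0, -0.2546, 0]],
  ],
)

```text
t: 3.28
position: [533.8, -74.3, 134.3]
tool_rot: [0.917, 0.399, 0.001, 0.0]
contact_force: [-2.2, 2.9, 7.4]
gripper_width: 0.478
gripper_force: 40.4
```

Converted, -1 rad / 1.5708 = -0.6366.

>>> shift_gripper(
  moves=[
    [[0, 0, 0, -0.0955, 0], [0, 0, 0, -0.191, 0], [0, 0, 0, -0.2865, 0], [0, 0, 0, -0.382, 0], [0, 0, 0, -0.4775, 0], [0, 0, 0, -0.573, 0], [0, 0, 0, -0.6366, 0], [0, 0, 0, -0.6366, 0], [0, 0, 0, -0.6366, 0]],
  ],
)

```text
t: 4.4
position: [532.4, -72.7, 134.0]
tool_rot: [0.614, 0.789, 0.001, -0.002]
contact_force: [-6.6, 6.2, 9.8]
gripper_width: 0.476
gripper_force: 39.5
```

Run:
```python
from h import *
s=robot.read_state();print(s["moment"],psi(s))
cv2.imwrite("pics/w2.png",robot.get_image("wrist"))
```

```text
[ 1.09380834  0.99885409 -0.48119431] 1.8194090910830607
```

View pics/w2.png

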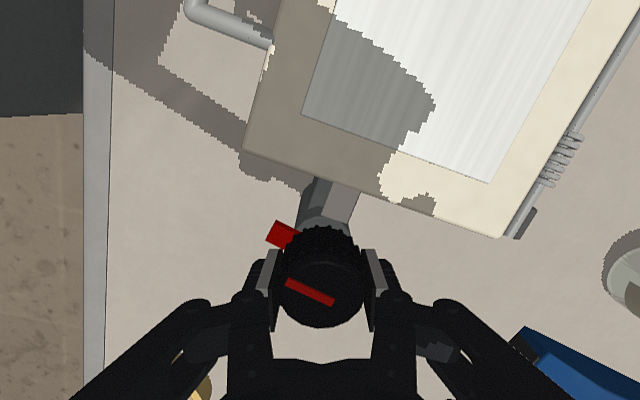

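The picture shows that the cap has turned with the fingers: the tongue is at about (280,235), swung off the lid to the front. I'll measure its angle.

Run:
```python
from h import *
s=robot.read_state()
t=wcast([(272,230),(266,241),(280,221)],105,s)-[533,-74.5,0]
l=wcast([(289,283),(333,302)],142,s);v=l[0]-l[1]
print(t,np.arctan2(t[:,1],t[:,0])-1.571+.083, np.arctan2(v[1],v[0])-1.571+.083)
```

```text
[[-30.48684494   9.18204077 105.        ]
 [-32.43845434   1.70964792 105.        ]
 [-27.27770525  15.57565053 105.        ]] [1.36105326 1.60093701 1.13476744] 1.4309484068467264
```

Converted, 165 mm / 600 = 0.275, -48.2 mm / 600 = -0.0803, 0.33 rad / 1.5708 = 0.2101.

>>> shift_gripper(
  moves=[
    [[0, 0, 0, 0.0318, 1], [0, 0, 0, 0.0318, 1], [0, 0, 0, 0.0318, 1], [0, 0, -0.0833, 0, 1], [0, 0, -0.1333, 0, 1], [0.1, -0.025, -0.1333, 0.0955, 0.4], [0.2, -0.055, -0.1333, 0.2101, 0.4], [0.275, -0.0803, -0.1, 0.2101, 0.4], [0.275, -0.0803, -0.0633, 0.2101, 0.4], [0.275, -0.0803, -0.0633, 0.2101, 0.4], [0.275, -0.0803, -0.0633, 0.2101, 0.4]],
  ],
)

```text
t: 5.82
position: [446.5, 72.7, 170.9]
tool_rot: [0.735, 0.678, 0.001, 0.001]
contact_force: [-0.1, -0.2, 1.2]
gripper_width: 0.401
gripper_force: 0.0
```

Run:
```python
from h import *
s=robot.read_state();print(s["position"],psi(s),s["gripper_width"])
cv2.imwrite("pics/w3.png",robot.get_image("wrist"))
```

```text
[446.51446622  72.68885769 170.86735933] 1.4903270377554296 0.40075024230241946
```

View pics/w3.png

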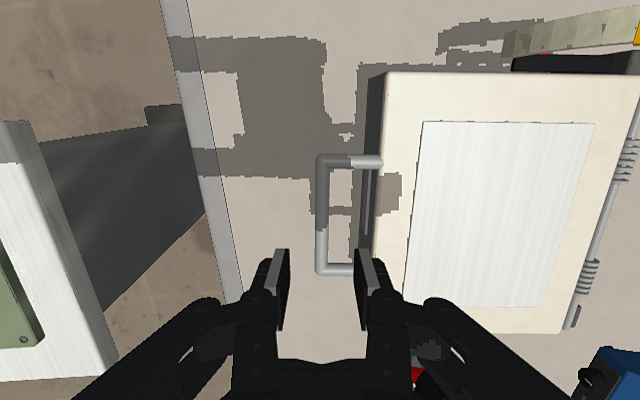

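The bar is upright at column 322, with its ends at rows 160 and 268, and parallel to the pads.

Run:
```python
from h import *
s=robot.read_state()
b=wcast([(323,160),(321.5,268)],92,s);print(b,b.mean(0),np.linalg.norm(b[0]-b[1]))
```

```text
[[451.78631035 116.25290503  92.        ]
 [444.04203464  32.38528679  92.        ]] [447.91417249  74.31909591  92.        ] 84.22440974180654
```

Converted, 77 mm / 600 = 0.1283, 40 mm / 600 = 0.0667.

>>> shift_gripper(
  moves=[
    [[0.0017, 0.0008, 0.0667, 0, 0.4], [0.0017, 0.0008, 0.1283, 0, 0.4], [0.0017, 0.0008, 0.1283, 0, 0.4], [0.0017, 0.0008, 0.1283, 0, 0], [0.0017, 0.0008, 0.1283, 0, 0], [0.0017, 0.0008, 0.1283, 0, 0], [0.0017, 0.0008, 0.1283, 0, 0], [0.0017, 0.0008, 0.1283, 0, 0]],
  ],
  clamp_n=30,
)

```text
t: 6.88
position: [446.8, 73.8, 94.1]
tool_rot: [0.735, 0.678, 0.0, 0.001]
contact_force: [-4.6, -1.6, 5.1]
gripper_width: 0.104
gripper_force: 29.6
```

Converted, -112.9 mm / 600 = -0.1882, -59.1 mm / 600 = -0.0985.

>>> shift_gripper(
  moves=[
    [[0, 0.001, -0.025, 0, 0], [0, 0.0037, -0.0498, 0, 0], [0, 0.0083, -0.0742, 0, 0], [0, 0.0148, -0.0985, 0, 0], [0, 0.023, -0.1217, 0, 0], [0, 0.0332, -0.145, 0, 0], [0, 0.045, -0.1673, 0, 0], [0, 0.0582, -0.1882, 0, 0], [0, 0.0582, -0.1882, 0, 0], [0, 0.0582, -0.1882, 0, 0]],
  ],
)

```text
t: 8.12
position: [478.9, 70.8, 206.4]
tool_rot: [0.735, 0.678, -0.003, -0.002]
contact_force: [-8.6, -4.5, 4.1]
gripper_width: 0.102
gripper_force: 29.5
```

Converted, 83.4 mm / 600 = 0.139, 74.4 mm / 600 = 0.124.

>>> shift_gripper(
  moves=[
    [[0, 0.01, -0.0137, 0, 0], [0, 0.0202, -0.0265, 0, 0], [0, 0.0308, -0.0392, 0, 0], [0, 0.043, -0.051, 0, 0], [0, 0.055, -0.0625, 0, 0], [0, 0.068, -0.073, 0, 0], [0, 0.0812, -0.083, 0, 0], [0, 0.095, -0.0923, 0, 0], [0, 0.1092, -0.1008, 0, 0], [0, 0.124, -0.1088, 0, 0], [0, 0.139, -0.1162, 0, 0], [0, 0.139, -0.1162, 0, 0], [0, 0.139, -0.1162, 0, 0], [0, 0.139, -0.1162, 0, 0]],
  ],
)

```text
t: 9.88
position: [565.3, 62.8, 280.0]
tool_rot: [0.735, 0.678, 0.0, 0.003]
contact_force: [-6.1, -6.3, 11.3]
gripper_width: 0.098
gripper_force: 31.0
```

Run:
```python
from h import *
s=robot.read_state();print(s["position"],s["contact_force"])
p=s["position"];print(np.arctan2(p[2]-94.1,200-np.hypot(*(p[:2]-[446.8,73.8]))))
cv2.imwrite("pics/w4.png",robot.get_image("wrist"))
im=robot.get_image("top")[100:240,215:375]
cv2.imwrite("pics/t4.png",cv2.resize(im,None,fx=4,fy=4,interpolation=cv2.INTER_CUBIC))
```

```text
[565.26045142  62.75935144 280.02774944] [-6.08019722 -6.29496944 11.2757211 ]
1.159818870710247
```

View pics/w4.png

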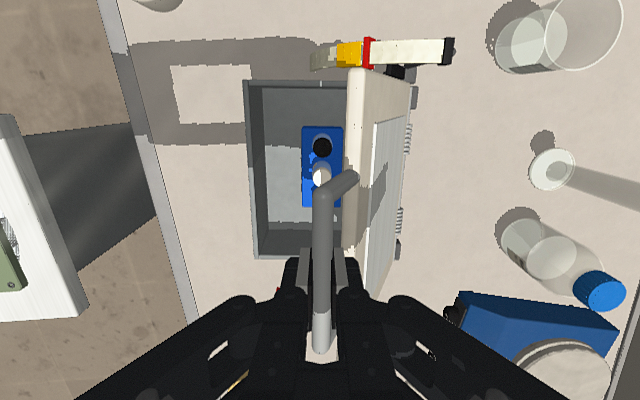

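View pics/t4.png

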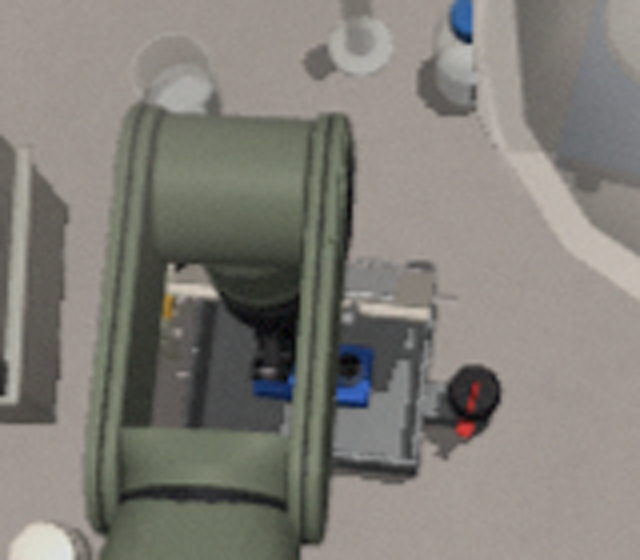

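The pictures show the lid held in the fingers, past the red mark by the pose (about 1.16 rad), and the cap still open. I'll bring it back to 0.83.

Converted, -53.3 mm / 600 = -0.0888, -34.6 mm / 600 = -0.0577.

>>> shift_gripper(
  moves=[
    [[0, 0, 0, 0, 0], [0, -0.015, 0.0072, 0, 0], [0, -0.0297, 0.0152, 0, 0], [0, -0.0438, 0.0238, 0, 0], [0, -0.0577, 0.0332, 0, 0], [0, -0.0708, 0.0433, 0, 0], [0, -0.0817, 0.0522, 0, 0], [0, -0.0888, 0.0583, 0, 0], [0, -0.0888, 0.0583, 0, 0], [0, -0.0888, 0.0583, 0, 0], [0, -0.0888, 0.0583, 0, 0], [0, -0.0888, 0.0583, 0, 0]],
  ],
)

```text
t: 11.48
position: [511.0, 68.0, 243.1]
tool_rot: [0.735, 0.678, -0.001, 0.001]
contact_force: [-7.2, -5.0, 7.1]
gripper_width: 0.102
gripper_force: 31.4
```

Run:
```python
from h import *
s=robot.read_state();p=s["position"];print(np.arctan2(p[2]-94.1,200-np.hypot(*(p[:2]-[446.8,73.8]))))
cv2.imwrite("pics/w5.png",robot.get_image("wrist"))
```

```text
0.83264098728855
```

View pics/w5.png

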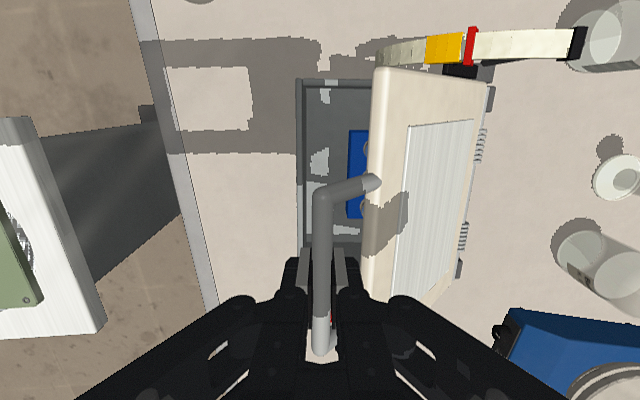

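The picture shows the bar still gripped and the lid tilted. The lid hides the pointer, but the arc gives 0.83 rad, mid-band.

```bash
python3 -c "
from workcell import robot
print(robot.finish_job())"
```

```text
the job is handed in; nothing more can be done
None
```

I handed the job in at about 11.5 s with the cap at its open stop (about 1.4 rad) and the lid, raised to about 1.16 rad first, held still at about 0.83 rad in the yellow band; both lid angles come from the gripper's position because the lid hid the pointer, and no verdict was returned.

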